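# Line up the carving blanks on the sloping rack

## Robot

A 7-joint arm with a two-finger parallel gripper is mounted at the origin on a cart in front of the work surface, level with it; the furniture and walls round the work are solid. World frame = base frame: x ahead of the robot, y to its left, z up, the work surface at z = 0. Lengths are in m, angles in rad, forces in N, time in s.
With the tool pointing down it reaches from about 0.4 to 0.875 m from the base axis. Payload 19.3 kg.
Tool frame: the origin (TCP) lies on the centre line of the jaws, within the pads' length; the fingertips stand 14 mm ahead of it and the grasp point (between the pads) lies 5 mm behind it; z points along the fingers, y is the line along which they close (so a half turn about z gives the same grasp; the last joint's range is limited). The gripper opens to 85 mm and grips with 20 to 120 N. Pads are 22 mm wide; open, the fingers measure 114 mm over their backs; the gripper's body (76 mm by 85 mm) begins 54 mm behind the grasp point. The pads swing forward as they close: fully open they stand 13 mm farther back than shut.
Start: joints at [-1.392, 0.521, -0.036, 1.599, 0.021, 1.021, -0.113], TCP at [0.154, 0.606, 0.245] pointing down, gripper open.
Joint ranges: [-2.91, 2.91], [-0.3, 2.13], [-1.5, 1.42], [0.17, 2.43], [-1.26, 4.41], [0.16, 1.93], [-2.52, 2.52]. Speed limits (rad/s): [1.89, 1.89, 2.39, 2.39, 3.01, 3.01, 3.01].

## Interface

Orientations are given as [roll, pitch, yaw] about the fixed x, y, z axes, in that order (R = Rz(yaw) Ry(pitch) Rx(roll)).
In Python, from workcell import bot, grab_frame, regions_of gives the robot as it stands. The module is installed in compiled form; this text tells all that it offers.
- The arm moves only by the tool play_rows, never from a script. Its argument "plan" is a list of rows, each a list of 3 entries, a list of its own where there are three numbers: the shift along the tool's x, y, z in units of 2.5 cm (1.0 is 2.5 cm), then the turn, a rotation vector about the tool's x, y, z in units of 0.15 rad (1.0 is 0.15 rad), then the closure, from -1 (fully open) to 1 (shut). In form: [[[tx, ty, tz], [rx, ry, rz], jaw], ...]. A call has 1 to 20 rows; each row shifts and turns the commanded pose from where the row before left it, along the tool's axes as they then stand; what a row does not reach is not made up. A row lasts 1/8 s, in which the tool goes at most 62.5 mm and 10.7 degrees, less where a joint would pass 70% of its speed; a pose out of reach is approached as far as the arm can. A call with a number of a shift or a turn outside -1 to 1 is refused whole. A call with a gripper value outside its range is refused whole. The fingers move at their own pace and stop on an object; "newtons" is the grip in N (left out, the last holds). Time passes only in rows, so rows that do not move let the fingers close. It gives the time, the measured TCP pose, the force, the opening and the grip force at its end, in the units of the state.
- bot.observe(): the state, without advancing time (a new reading comes with each control period).
- grab_frame(name): name is "scene" or "side" or "wrist"; returns a dict with "pixels" (420x560x3 uint8, red, green, blue), "depth" (420x560 float32, m along the optical axis (not along the pixel's ray), 0 where there is no reading), "camera_matrix" (3x3 intrinsics, pixels), "R" (3x3) and "t" (3): a world point X has camera coordinates R X + t. Camera axes: x right, y down, z forward; pixel columns grow to the right and rows downward; lengths in m; the calibration is good to about 2 mm. A picture is of the moment at which its call begins.
- bot.job_done(): hands the job in; it is judged then, once.
Trained networks look in the newest picture that a camera, given by its name, has taken for a name from the list of things; names that differ only in an ending like _2 or _b are one class to them, and where a whole thing is asked for, a point or a joint stands for the part that bears it (a point fixed in the world has none). Each returns a list of dicts, best first, with "p" (0 to 1); they miss things now and then, are a little off and sometimes report something else, mostly with a low value. They report only what shows in the picture. A call takes as long as a camera call. They do not tell look-alikes from the thing itself.
- regions_of(thing, camera): "mask" (420x560 bool, what is visible of it) and "box" ([left, top, right, bottom] in pixels, round what is visible of it).
The state is a dict: "clock": time; "qpos": joint angles; "qd": joint speeds; "joint_efforts": joint torques, N m; "position": TCP position; "tool_rot": TCP orientation; "force": force on the tool from outside, world axes, zero at the start; "moment": the same for the moment, N m; "grip_width": finger opening in m; "finger_force": force on a finger pad.
Only numpy, scipy, OpenCV 4.12 (cv2) and the standard library are available. Lean on these libraries where they do the work, as an engineer would, in place of code of your own. Each camera call takes 0.05 s, during which the arm holds its last target. There are 200 camera calls.

## Task

Line up the three loose wooden blanks lying at the front of the bench in one neat row on the sloping shelf of the small rack, end to end along its front lip in order of length: the longest against the left end cheek, the shortest last on the right. Each must lie flat on the slope on its broad face, long side along the lip and down against it, with no gap in the row (or at the left cheek) over 12 mm. Set them down gently, do not drop them, and do not disturb the tin, the eraser or the carvings.

Things in the scene. Friction and masses are not known exactly. Their poses are not given: they have to be found in the camera images.
- ledge: sloping shelf of a small fixed wooden rack, rising 25 degrees away from the robot. Origin: on its surface, at the inner corner of front lip and left cheek, 60 mm above the bench. x: up the slope from the lip; y: left along the lip (shelf spans y 0 to -265 mm, x 0 to 110 mm); z: out of the surface. Lip 10 mm thick, 6 mm high; end cheeks 12 mm thick, 20 mm high, measured from the surface
- long_blank: the longest of the three blanks: plain light wooden block, 40 x 85 x 22 mm (22 mm thick), lying flat on the bench at the start. Origin: centre of its underside; x along its 40 mm side, y along its 85 mm side, z up through its thickness.
- middle_blank: the blank of middle length, the thinnest: plain light wooden block, 50 x 70 x 18 mm (18 mm thick), lying flat on the bench at the start. Origin: centre of its underside; x along its 50 mm side, y along its 70 mm side, z up through its thickness.
- short_blank: the shortest and thickest blank: plain light wooden block, 35 x 60 x 30 mm (30 mm thick), lying flat on the bench at the start. Origin: centre of its underside; x along its 35 mm side, y along its 60 mm side, z up through its thickness.
- wax_tin: bystander: round flat tin, 68 mm across, 30 mm high, on the bench among the blanks; origin at the centre of its underside
- eraser: bystander: small rubber block, 19 x 42 x 12 mm, on the bench among the blanks; origin at the centre of its underside
- carved_owl: bystander: upright wooden carving of an owl, 44 x 54 x 83 mm high, left of the rack; origin at the centre of its underside
- carved_hare: bystander: wooden carving of a sitting hare, 36 x 81 x 74 mm high, at the right edge of the bench; origin at the centre of its underside
Mind the look-alikes: they are no part of the job. What is shaped like the middle_blank but yellow is not meant.

How it is judged:
At the end, for the whole second after the job is handed in: All three blanks lie still and flat on the slope (within 6 mm and 0.12 rad), long side along the lip (0.12 rad) and within 8 mm of it; from the left cheek: longest, middle, shortest, with gaps of at most 12 mm at the cheek and between blanks (x of long_blank in the frame of ledge between 0.015 and 0.028 m and z of long_blank in the frame of ledge between -0.005 and 0.006 m and angle between the y axis of each of long_blank, middle_blank, short_blank and the y axis of ledge, either way round below 0.12 rad and angle between the z axis of each of long_blank, middle_blank, short_blank and the z axis of ledge, either way round below 0.12 rad and linear speed of each of long_blank, middle_blank, short_blank below 0.02 m/s and x of middle_blank in the frame of ledge between 0.02 and 0.033 m and z of middle_blank in the frame of ledge between -0.005 and 0.006 m and x of short_blank in the frame of ledge between 0.0125 and 0.0255 m and z of short_blank in the frame of ledge between -0.005 and 0.006 m and y of long_blank in the frame of ledge between -0.0545 and -0.035 m and distance between long_blank and middle_blank below 0.09 m and distance between middle_blank and short_blank below 0.0775 m and y of middle_blank in the frame of ledge below -0.1 m and y of short_blank in the frame of ledge below -0.16 m); the robot touches nothing.
It fails at once if a blank is dropped or thrown (over 0.6 m/s with no finger on it) ((linear speed of long_blank above 0.6 m/s and contact force between the fingers and long_blank below 0.01 N) or (linear speed of middle_blank above 0.6 m/s and contact force between the fingers and middle_blank below 0.01 N) or (linear speed of short_blank above 0.6 m/s and contact force between the fingers and short_blank below 0.01 N)).
It fails at once if the tin, the eraser or a carving is moved more than 20 mm (distance of any of wax_tin, eraser, carved_owl, carved_hare from where it was at the start of the episode above 0.02 m).
It also fails if it takes over 69 s, if anything falls off the work surface, if the arm or the gripper's body presses on something with over 40 N, if the wrist force passes 120 N, or if a joint passes its speed limit or range.

## Working session

There is one attempt and no reset: what is moved stays moved. The work goes in short steps, Python scripts to look and compute and a tool call to move; the robot and the scene stay as the last step left them, time stands still between calls to the robot, and variables do not carry over. Pictures are saved under pics/ and viewed, at most 10 in all, crops included, and the job is handed in when it is done.

Besides the shell and the picture viewer there is one more tool, called after "Emit:" as name(argument=value, ...), one argument or row to a line, values as JSON. play_rows: Moves the arm, as the interface text tells. Its arguments: {"type":"object","properties":{"plan":{"type":"array"},"newtons":{"type":"number"}},"required":["plan"]}

```bash
mkdir -p pics
cat > h.py <<'E'
import numpy as np, cv2
from workcell import bot, grab_frame, regions_of
def cloud(f):
    d=f["depth"]; K=f["camera_matrix"]; v,u=np.indices(d.shape)
    P=np.stack([(u-K[0,2])/K[0,0]*d,(v-K[1,2])/K[1,1]*d,d],-1)
    return (P-f["t"])@f["R"]   # R^T (p-t)
def save(f,n): cv2.imwrite("pics/"+n,f["pixels"][:,:,::-1])
E
python3 - <<'E'
from h import *
s=bot.observe(); print(s)
for c in ["scene","side"]:
    f=grab_frame(c); save(f,c+"0.png"); P=cloud(f)
    print(c,-f["R"].T@f["t"])
    for n in ["long_blank","middle_blank","short_blank","ledge","wax_tin","eraser","carved_owl","carved_hare"]:
        for r in regions_of(n,c)[:4]:
            m=r["mask"]&(f["depth"]>0); q=P[m]
            print(n,round(r["p"],2),r["box"],m.sum(),np.median(q,0).round(3),np.percentile(q[:,2],[5,95]).round(3),f["pixels"][m].mean(0).round())
E
```

```text
{'clock': 0.0, 'qpos': array([-1.39219973,  0.52202389, -0.03632614,  1.59996495,  0.02121039,
        1.02108126, -0.11277825]), 'qd': array([-0.00095688, -0.00026677, -0.000498  ,  0.0006325 , -0.00018708,
       -0.00134894,  0.00062883]), 'joint_efforts': array([ 1.36466715e-03, -9.27095389e+01,  1.98000513e+00, -3.69921434e+01,
        1.78528426e-02,  7.96361302e-03, -9.13049962e-05]), 'position': array([0.15386152, 0.60545945, 0.24473499]), 'tool_rot': array([-3.14050385e+00,  8.56219921e-05,  2.89281145e+00]), 'force': array([-0.50847221, -0.39708642, -0.50168754]), 'moment': array([-0.04467386, -0.01684722,  0.00061782]), 'finger_force': 0.0, 'grip_width': 0.08529499112410652}
scene [-0.08371197 -0.42586109  0.86579378]
long_blank 0.7 [317.9, 243.5, 355.7, 268.5] 548 [ 0.443 -0.238  0.021] [0.006 0.024] [242. 235. 212.]
middle_blank 0.86 [224.8, 140.8, 250.4, 160.0] 282 [0.635 0.235 0.016] [0.004 0.019] [240. 233. 120.]
middle_blank 0.69 [248.2, 204.9, 274.9, 225.1] 396 [0.449 0.007 0.017] [0.005 0.02 ] [239. 233. 211.]
middle_blank 0.24 [261.5, 126.3, 359.6, 203.4] 3684 [ 0
[... 1106 characters left out ...]
dle_blank 0.62 [241.3, 202.1, 263.7, 221.0] 371 [0.447 0.112 0.029] [0.007 0.033] [183. 122.  90.]
short_blank 0.62 [247.7, 178.3, 263.4, 194.9] 204 [0.488 0.256 0.027] [0.006 0.033] [172. 144. 115.]
ledge 0.76 [304.7, 168.5, 366.8, 250.7] 3006 [ 0.645 -0.039  0.085] [0.062 0.109] [156. 103.  66.]
wax_tin 0.63 [242.3, 200.4, 267.5, 222.3] 387 [0.447 0.111 0.029] [0.006 0.033] [181. 120.  88.]
eraser 0.44 [273.9, 259.1, 279.8, 271.7] 109 [ 0.456 -0.136  0.012] [-0.007  0.015] [157. 167. 184.]
carved_owl 0.85 [271.5, 151.5, 291.1, 179.1] 406 [0.598 0.344 0.043] [0.002 0.08 ] [152. 123.  94.]
carved_hare 0.77 [280.1, 320.5, 313.2, 363.7] 916 [ 0.425 -0.431  0.037] [0.007 0.073] [199. 168. 128.]
```

Run:
```python
from h import *
A={}
for c in ["scene","side"]:
    f=grab_frame(c); P=cloud(f); ok=f["depth"]>0
    print(c)
    for n,x,y,h,r in [("long",.443,-.238,.022,.06),("mid",.45,.005,.018,.055),("short",.487,.26,.03,.05),("eraser",.456,-.136,.012,.035),("tin",.445,.115,.03,.05)]:
        m=ok&(np.hypot(P[...,0]-x,P[...,1]-y)<r)&(P[...,2]>h*.6)&(P[...,2]<h+.01)
        m=m.astype(np.uint8);k,l,st,ce=cv2.connectedComponentsWithStats(m); i=1+st[1:,4].argmax()
        q=P[l==i]; z=np.median(q[:,2]); q=q[abs(q[:,2]-z)<.004]
        R=cv2.minAreaRect((q[:,:2]*1000).astype(np.float32)); print(n,len(q),round(z,4),np.round(R[0],1),np.round(R[1],1),round(R[2],1))
    # ledge: plane of the slope
    b=ok&(P[...,0]>.55)&(P[...,0]<.75)&(P[...,1]>-.22)&(P[...,1]<.15)&(P[...,2]>.05)
    q=P[b]; core=q[(abs(q[:,1]+.035)<.09)&(abs(q[:,0]-.645)<.03)]
    for _ in range(5):
        co,*_=np.linalg.lstsq(np.c_[core[:,:2],np.ones(len(core))],core[:,2],rcond=None)
        e=np.c_[core[:,:2],np.ones(len(core))]@co-core[:,2]; core=core[abs(e)<max(.003,1.5*e.std())]
    n=np.array([-co[0],-co[1],1]); n/=np.linalg.norm(n)
    print("slope",np.degrees(np.arccos(n[2])),"dir",np.degrees(np.arctan2(-n[1],-n[0])),co,e.std())
    d=(q-[0,0,co[2]])@n
    on=q[abs(d)<.003]; hi=q[(d>.012)&(d<.024)]; lip=q[(d>.003)&(d<.009)]
    for w,s in(("on",on),("hi",hi),("lip",lip)):
        print(w,len(s),np.percentile(s,[1,50,99],axis=0).round(3).tolist())
    R=cv2.minAreaRect((on[:,:2]*1000).astype(np.float32));print(R)
    np.save("pics/led_%s.npy"%c,q)
```

```text
scene
long 444 0.0213 [ 448.5 -236.5] [42.3 84.7] 16.7
mid 347 0.0172 [454.   13.1] [73.5 51.3] 65.6
short 165 0.0288 [491.4 272.9] [38.4 62.5] 3.2
eraser 80 0.0109 [ 456.6 -132.3] [39.8 19.8] 63.9
tin 317 0.0289 [450.7 124.9] [67.  64.6] 39.7
slope 24.706990983309073 dir -10.34422219922405 [ 0.45261838 -0.08261563 -0.21458316] 0.0015115821203482201
on 2539 [[0.585, -0.162, 0.057], [0.65, -0.035, 0.082], [0.713, 0.105, 0.106]]
hi 364 [[0.564, -0.174, 0.07], [0.636, -0.152, 0.096], [0.715, 0.123, 0.123]]
lip 498 [[0.57, -0.173, 0.059], [0.612, -0.012, 0.065], [0.713, 0.114, 0.108]]
((646.1564331054688, -31.025314331054688), (280.4891662597656, 111.73881530761719), 79.7833480834961)
side
long 423 0.0224 [ 447.7 -235.3] [43.1 91.6] 15.2
mid 275 0.0187 [453.5  13.4] [79.8 51.4] 65.9
short 110 0.0299 [491.4 274.2] [35.4 68.8] 0.4
eraser 77 0.0128 [ 456.6 -132.7] [43.1 18.3] 59.9
tin 234 0.0301 [449.2 124.9] [64.  70.6] 13.4
slope 24.929773410820804 dir -10.010554133717523 [ 0.45773983 -0.08079882 -0.21595594] 0.0014374153522003358
on 1894 [[0.586, -0.172, 0.06], [0.652, -0.028, 0.084], [0.715, 0.11, 0.108]]
hi 399 [[0.565, -0.174, 0.072], [0.635, -0.155, 0.099], [0.713, 0.123, 0.124]]
lip 376 [[0.572, -0.174, 0.061], [0.612, -0.028, 0.07], [0.713, 0.118, 0.112]]
((647.5067749023438, -28.08575439453125), (289.295654296875, 109.97908020019531), 79.76468658447266)
```

View pics/scene0.png

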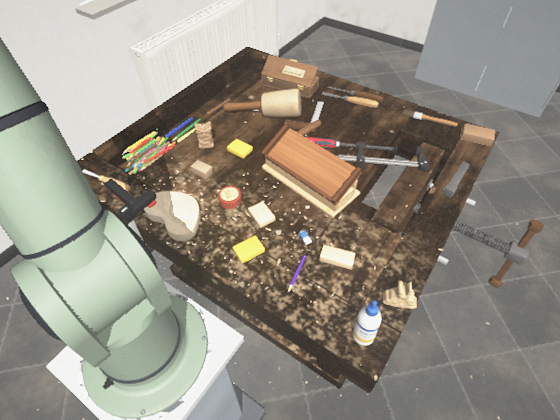

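View pics/side0.png

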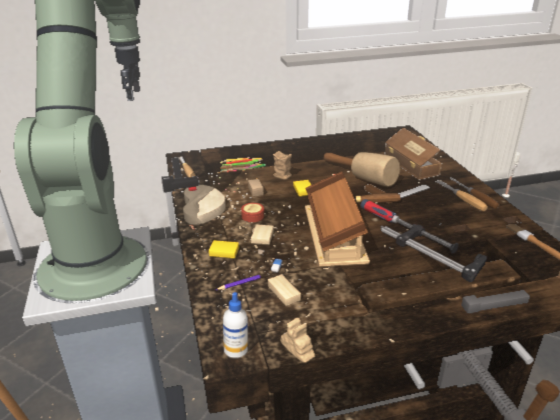

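The scene view shows the light blanks at (337,257) for long, (261,214) for middle and (202,169) for short. The yellow look-alikes are at (249,250) and (240,148), the tin at (230,198) and the rack at (312,165). The side view agrees: long (284,290), middle (262,234), short (256,187), rack (337,215).

```bash
cat >> h.py <<'E'
from scipy.spatial.transform import Rotation as Ro
def yawR(deg): return (Ro.from_euler('z',deg,degrees=True)*Ro.from_euler('x',180,degrees=True)).as_matrix()
def plan(pos,R,s=None):
    s=s or bot.observe(); R0=Ro.from_euler('xyz',s["tool_rot"]).as_matrix()
    rv=Ro.from_matrix(R0.T@R).as_rotvec()/.15; n=max(1,int(np.ceil(abs(rv).max())))
    t=R.T@(np.array(pos)-s["position"])/.025; m=max(1,int(np.ceil(abs(t).max())))
    print("turn rows",n,(rv/n).round(3),"| then shift total",t.round(2),"rows",m,(t/m).round(3))
def top(c,x,y,h,r,dz=.004):
    f=grab_frame(c); P=cloud(f)
    m=(f["depth"]>0)&(np.hypot(P[...,0]-x,P[...,1]-y)<r)&(P[...,2]>h*.6)&(P[...,2]<h+.01)
    k,l,st,ce=cv2.connectedComponentsWithStats(m.astype(np.uint8)); i=1+st[1:,4].argmax()
    q=P[l==i]; z=np.median(q[:,2]); q=q[abs(q[:,2]-z)<dz]
    R=cv2.minAreaRect((q[:,:2]*1000).astype(np.float32)); print(c,len(q),round(z,4),np.round(R[0],1),np.round(R[1],1),round(R[2],1)); return f
E
python3 - <<'E'
from h import *
th=np.radians(25)
for c in ["scene","side"]:
    q=np.load("pics/led_%s.npy"%c)
    for yaw in (-10.,):
        a=np.radians(yaw); u=np.array([np.cos(a),np.sin(a),0]); y=np.array([-np.sin(a),np.cos(a),0])
        x=np.cos(th)*u+np.sin(th)*np.array([0,0,1]); z=np.cross(x,y)
        L=np.c_[q@x,q@y,q@z]
        core=L[(abs(q[:,1]+.035)<.08)&(abs(q[:,0]-.645)<.03)]; z0=np.median(core[:,2])
        # x=0 where z=.06 : z = x*sin + z0*cos
        x0=(.06-z0*np.cos(th))/np.sin(th)
        M=L-[x0,0,z0]
        hi=M[(M[:,2]>.013)&(M[:,2]<.023)&(M[:,0]>.01)&(M[:,0]<.1)]
        lo=hi[hi[:,1]<0]; up=hi[hi[:,1]>0]
        print(c,"z0",z0,"x0",x0,"R cheek y",np.percentile(lo[:,1],[3,97]),"L",np.percentile(up[:,1],[3,97]) ,len(lo),len(up))
        for b in np.arange(0,.1,.02):  # cheek yaw check
            k=lo[abs(lo[:,0]-b-.01)<.01]; print(round(b+.01,2),np.median(k[:,1]).round(4),end=' ')
        on=M[(abs(M[:,2])<.0025)]; print("\n on x",np.percentile(on[:,0],[.5,2,98]),"on y",np.percentile(on[:,1],[.5,99.5]))
        lp=M[(M[:,2]>.004)&(M[:,2]<.008)&(M[:,0]<.03)&(abs(M[:,1])<.1)]; print(" lip x",np.percentile(lp[:,0],[3,50,97]))
bot.observe()
plan([.448,-.236,.20],yawR(106.7))
E
```

```text
scene z0 -0.19832793921853437 x0 0.567287733173696 R cheek y [-0.05791074 -0.0466173 ] L [0.21765299 0.23003643] 150 114
0.01 -0.0524 0.03 -0.0535 0.05 -0.0531 0.07 -0.0529 0.09 -0.0533 
 on x [-1.14158713e-02  1.04119796e-04  1.06181402e-01] on y [-0.0573923  0.2201324]
 lip x [-0.01174289 -0.00645878  0.01478541]
side z0 -0.1965479346270342 x0 0.5634705010086851 R cheek y [-0.05882976 -0.04514623] L [0.21788224 0.23020447] 168 113
0.01 -0.0534 0.03 -0.0538 0.05 -0.0537 0.07 -0.0534 0.09 -0.0528 
 on x [0.00076217 0.0032565  0.11038703] on y [-0.05771702  0.22480035]
 lip x [-0.00676142 -0.00173149  0.0216597 ]
turn rows 7 [-0.     0.     0.981] | then shift total [-35.63   1.59   1.81] rows 36 [-0.99   0.044  0.05 ]
```

```bash
cat >> h.py <<'E'
a_=np.radians(-10.);th_=np.radians(25)
ly=np.array([-np.sin(a_),np.cos(a_),0]); lx=np.cos(th_)*np.array([np.cos(a_),np.sin(a_),0])+np.sin(th_)*np.array([0,0,1.]); lz=np.cross(lx,ly)
LO=.566*lx+.218*ly-.1974*lz
LR=np.c_[ly,lx,-lz]
def led(x,y,z): return LO+x*lx+y*ly+z*lz
E
python3 - <<'E'
from h import *
print(LO,LR,led(.02,-.0465,.1))
plan([.50,.25,.25],yawR(106.7))
s=dict(bot.observe()); s["position"]=np.array([.5,.25,.25]); s["tool_rot"]=Ro.from_matrix(yawR(106.7)).as_euler('xyz')
plan([.44,-.236,.17],yawR(106.7),s)
E
```

```text
[0.62518977 0.11112518 0.06029678] [[ 0.17364818  0.89253894  0.41619774]
 [ 0.98480775 -0.1573787  -0.07338689]
 [ 0.          0.42261826 -0.90630779]] [0.59334614 0.06952273 0.15937992]
turn rows 7 [-0.     0.     0.981] | then shift total [-17.61   9.17  -0.19] rows 18 [-0.978  0.51  -0.01 ]
turn rows 1 [ 0. -0.  0.] | then shift total [-17.93  -7.89   3.2 ] rows 18 [-0.996 -0.438  0.178]
```

Emit:
play_rows(
  plan=[
    [[0,0,0],[0,0,1],-1],
    [[0,0,0],[0,0,1],-1],
    [[0,0,0],[0,0,1],-1],
    [[0,0,0],[0,0,1],-1],
    [[0,0,0],[0,0,1],-1],
    [[0,0,0],[0,0,1],-1],
    [[-0.98,0.51,0],[0,0,0.87],-1],
    [[-0.98,0.51,0],[0,0,0],-1],
    [[-0.98,0.51,0],[0,0,0],-1],
    [[-0.98,0.51,0],[0,0,0],-1],
    [[-0.98,0.51,0],[0,0,0],-1],
    [[-0.98,0.51,0],[0,0,0],-1],
    [[-0.98,0.51,0],[0,0,0],-1],
    [[-0.98,0.51,0],[0,0,0],-1],
    [[-0.98,0.51,0],[0,0,0],-1],
    [[-0.98,0.51,0],[0,0,0],-1],
    [[-0.98,0.51,0],[0,0,0],-1],
    [[-0.98,0.51,0],[0,0,0],-1],
    [[-0.98,0.51,0],[0,0,0],-1],
    [[-0.98,0.51,0],[0,0,0],-1],
  ],
)

```text
clock: 3.5
position: [0.4265, 0.3305, 0.2454]
tool_rot: [3.141, -0.0, 1.862]
force: [0.2, 0.5, -1.0]
grip_width: 0.0852
finger_force: 0.0
```

Emit:
play_rows(
  plan=[
    [[-0.98,0.4,0],[0,0,0],-1],
    [[-0.98,0.4,0],[0,0,0],-1],
    [[-1,-0.44,0.18],[0,0,0],-1],
    [[-1,-0.44,0.18],[0,0,0],-1],
    [[-1,-0.44,0.18],[0,0,0],-1],
    [[-1,-0.44,0.18],[0,0,0],-1],
    [[-1,-0.44,0.18],[0,0,0],-1],
    [[-1,-0.44,0.18],[0,0,0],-1],
    [[-1,-0.44,0.18],[0,0,0],-1],
    [[-1,-0.44,0.18],[0,0,0],-1],
    [[-1,-0.44,0.18],[0,0,0],-1],
    [[-1,-0.44,0.18],[0,0,0],-1],
    [[-1,-0.44,0.18],[0,0,0],-1],
    [[-1,-0.44,0.18],[0,0,0],-1],
    [[-1,-0.44,0.18],[0,0,0],-1],
    [[-1,-0.44,0.18],[0,0,0],-1],
    [[-1,-0.44,0.18],[0,0,0],-1],
    [[-1,-0.44,0.18],[0,0,0],-1],
    [[-1,-0.44,0.18],[0,0,0],-1],
    [[0,0,0],[0,0,0],-1],
  ],
)

```text
clock: 6.0
position: [0.4017, -0.1724, 0.1687]
tool_rot: [-3.141, 0.0, 1.859]
force: [0.3, 1.3, -0.4]
grip_width: 0.0852
finger_force: 0.0
```

Run:
```python
from h import *
s=bot.observe();print(s["clock"],s["position"],s["tool_rot"],s["qpos"].round(2))
f=top("wrist",.448,-.236,.022,.06);save(f,"w1.png");print(-f["R"].T@f["t"],f["R"])
top("scene",.448,-.236,.022,.06)
```

```text
6.0 [ 0.40171206 -0.17237223  0.16871628] [-3.14133689e+00  4.45893506e-04  1.85942542e+00] [-0.04  0.37  0.39  2.16 -0.23  0.64  0.8 ]
wrist 4152 0.0214 [ 448.4 -234.2] [40.  85.1] 16.2
[ 0.37752385 -0.09239854  0.29685598] [[ 9.58835455e-01  2.83961244e-01 -7.63370768e-04]
 [ 2.69222233e-01 -9.08205654e-01  3.20440133e-01]
 [ 9.02992812e-02 -3.07454877e-01 -9.47268462e-01]]
scene 444 0.0213 [ 447.7 -236.4] [41.5 84.9] 15.7
```

View pics/w1.png

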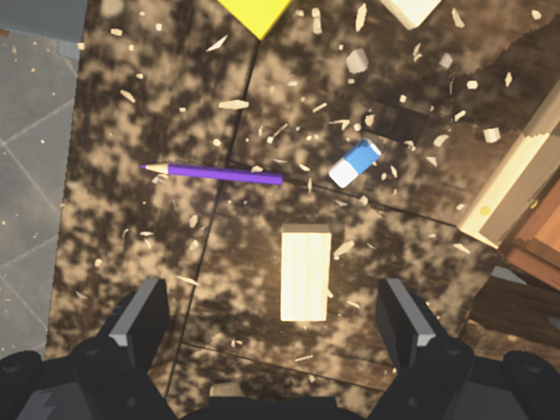

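The wrist view shows the long blank at (305,273), between the pads at (150,310) and (400,310), and the eraser at (355,163), clear of them.

Run:
```python
from h import *
plan([.448,-.235,.0205],yawR(106.2))
```

```text
turn rows 1 [ 0.    -0.001  0.055] | then shift total [-2.99  1.04  5.93] rows 6 [-0.498  0.174  0.989]
```

Emit:
play_rows(
  plan=[
    [[-1,0.35,0],[0,0,0.05],-1],
    [[-1,0.35,0.3],[0,0,0],-1],
    [[-0.99,0.34,1],[0,0,0],-1],
    [[0,0,1],[0,0,0],-1],
    [[0,0,1],[0,0,0],-1],
    [[0,0,1],[0,0,0],-1],
    [[0,0,1],[0,0,0],-1],
    [[0,0,0.6],[0,0,0],-1],
    [[0,0,0],[0,0,0],-1],
    [[0,0,0],[0,0,0],-1],
  ],
  newtons=40,
)

```text
clock: 7.35
position: [0.4486, -0.2352, 0.022]
tool_rot: [3.141, 0.001, 1.855]
force: [-0.0, 0.2, 0.1]
grip_width: 0.0855
finger_force: 0.0
```

Run:
```python
from h import *
plan([.448,-.235,.0205],yawR(106.2))
print(bot.observe()["position"],bot.observe()["force"])
save(grab_frame("wrist"),"w2.png")
```

```text
turn rows 1 [0.005 0.004 0.009] | then shift total [ 0.01 -0.02  0.06] rows 1 [ 0.014 -0.022  0.061]
[ 0.44861904 -0.23517911  0.02203288] [-0.01682601  0.18469513  0.14081889]
```

View pics/w2.png

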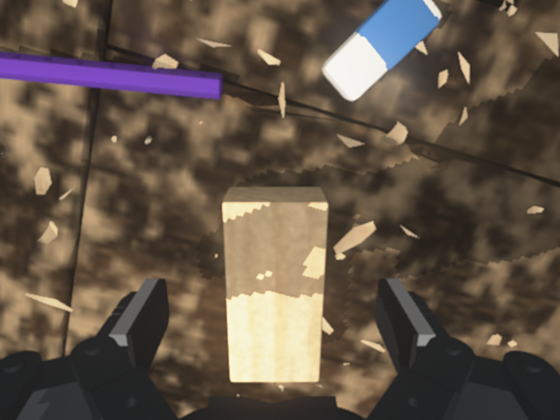

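The wrist view shows the long blank at (277,285), centred between the pads at (150,300) and (400,300). Closing now.

Emit:
play_rows(
  plan=[
    [[0,0,0.06],[0,0,0],0],
    [[0,0,0],[0,0,0],1],
    [[0,0,0],[0,0,0],1],
    [[0,0,0],[0,0,0],1],
    [[0,0,0],[0,0,0],1],
    [[0,0,0],[0,0,0],1],
    [[0,0,0],[0,0,0],1],
    [[0,0,0],[0,0,0],1],
  ],
  newtons=40,
)

```text
clock: 8.4
position: [0.4483, -0.2352, 0.0201]
tool_rot: [3.141, 0.0, 1.855]
force: [-0.5, 1.6, 6.6]
grip_width: 0.0391
finger_force: 40.1
```

Emit:
play_rows(
  plan=[
    [[0,0,-0.4],[0,0,0],1],
    [[0,0,-1],[0,0,0],1],
    [[0,0,-1],[0,0,0],1],
    [[0,0,-1],[0,0,0],1],
    [[0,0,-1],[0,0,0],1],
    [[0,0,-1],[0,0,0],1],
    [[0,0,-1],[0,0,0],1],
    [[0,0,0],[0,0,0],1],
  ],
)

```text
clock: 9.4
position: [0.4488, -0.2355, 0.1817]
tool_rot: [3.139, 0.002, 1.855]
force: [-0.5, 0.6, -1.1]
grip_width: 0.0389
finger_force: 40.7
```

```bash
cat >> h.py <<'E'
def inhand(w,l,thick):
    """blank top in the tool frame, from the wrist camera (tool x,y extents, z)"""
    s=bot.observe(); R0=Ro.from_euler('xyz',s["tool_rot"]).as_matrix()
    f=grab_frame("wrist"); P=(cloud(f)-s["position"])@R0
    m=(f["depth"]>0)&(abs(P[...,0])<l/2+.02)&(abs(P[...,1])<w/2-.003)&(P[...,2]>-.03)&(P[...,2]<.03)
    q=P[m]; b=f["pixels"][m].sum(1); q=q[b>200]; z=np.median(q[:,2])
    e=q[abs(q[:,2]-z)<.006]; co=np.linalg.lstsq(np.c_[e[:,:2],np.ones(len(e))],e[:,2],rcond=None)[0]
    print("in hand: n",len(e),"top z",z.round(4),"slopes",co[:2].round(3),"x",np.percentile(e[:,0],[.5,99.5]).round(4),"y",np.percentile(e[:,1],[.5,99.5]).round(4)); return f
E
python3 - <<'E'
from h import *
s=bot.observe();print(s["clock"],s["position"],s["grip_width"],s["finger_force"],s["force"])
save(inhand(.04,.085,.022),"w3.png")
plan(led(.0225,-.0465,.12),LR)
s=dict(s); s["position"]=led(.0225,-.0465,.12); s["tool_rot"]=Ro.from_matrix(LR).as_euler('xyz')
E
```

```text
9.4 [ 0.44879578 -0.23546419  0.18174233] 0.03894811806105577 40.70788264274597 [-0.53853087  0.61486908 -1.12360001]
in hand: n 15837 top z -0.0013 slopes [0.005 0.   ] x [-0.041   0.0427] y [-0.0168  0.0168]
turn rows 4 [-0.712 -0.166  0.752] | then shift total [13.01  3.    1.49] rows 14 [0.929 0.214 0.106]
```

View pics/w3.png

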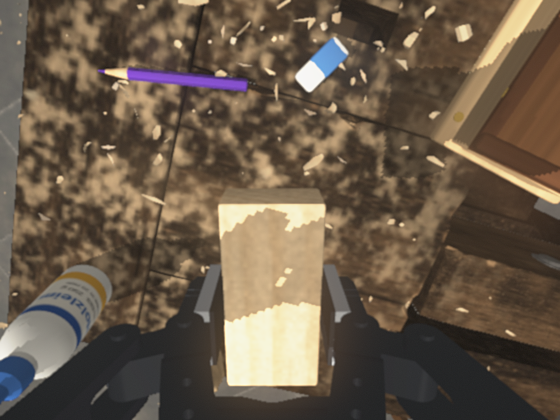

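Wrist view: the blank is held flat and centred at (272,290).

Emit:
play_rows(
  plan=[
    [[0,0,-0.5],[-0.71,-0.17,0.75],1],
    [[0,0,-0.5],[-0.71,-0.17,0.75],1],
    [[0,0,0],[-0.71,-0.17,0.75],1],
    [[0,0,0],[-0.71,-0.17,0.75],1],
    [[0.93,0.21,0.1],[0,0,0],1],
    [[0.93,0.21,0.1],[0,0,0],1],
    [[0.93,0.21,0.1],[0,0,0],1],
    [[0.93,0.21,0.1],[0,0,0],1],
    [[0.93,0.21,0.1],[0,0,0],1],
    [[0.93,0.21,0.1],[0,0,0],1],
    [[0.93,0.21,0.1],[0,0,0],1],
    [[0.93,0.21,0.1],[0,0,0],1],
    [[0.93,0.21,0.1],[0,0,0],1],
    [[0.93,0.21,0.1],[0,0,0],1],
    [[0.93,0.21,0.1],[0,0,0],1],
    [[0.93,0.21,0.1],[0,0,0],1],
    [[0.93,0.21,0.1],[0,0,0],1],
    [[0.93,0.21,0.1],[0,0,0],1],
    [[0,0,0],[0,0,0],1],
  ],
)

```text
clock: 11.82
position: [0.5833, 0.0729, 0.2022]
tool_rot: [2.708, 0.004, 1.399]
force: [1.0, -0.1, -0.6]
grip_width: 0.0389
finger_force: 40.7
```

```bash
cat >> h.py <<'E'
def shelf():
    "lip, left cheek and surface in the ledge frame from the present wrist picture"
    f=grab_frame("wrist"); P=(cloud(f)-LO)@np.c_[lx,ly,lz]; ok=f["depth"]>0
    g=lambda m:P[ok&m]
    x,y,z=P[...,0],P[...,1],P[...,2]
    s=g((x>.055)&(x<.1)&(y>-.25)&(y<-.01)&(abs(z)<.006)); 
    if len(s)>50: print("surface n",len(s),"z",np.median(s[:,2]).round(4),"fit",np.linalg.lstsq(np.c_[s[:,:2],np.ones(len(s))],s[:,2],rcond=None)[0].round(3))
    c=g((x>.02)&(x<.1)&(abs(y-.006)<.02)&(z>.016)&(z<.025))
    if len(c)>20: print("cheek top n",len(c),"y",np.percentile(c[:,1],[2,50,98]).round(4),"z",np.median(c[:,2]).round(4))
    l=g((abs(x+.005)<.015)&(y<-.01)&(y>-.25)&(z>.0035)&(z<.010))
    if len(l)>20: print("lip n",len(l),"x",np.percentile(l[:,0],[2,50,98]).round(4),"z",np.median(l[:,2]).round(4))
    return f
E
python3 - <<'E'
from h import *
s=bot.observe();print(s["clock"],s["position"],((s["position"]-LO)@np.c_[lx,ly,lz]).round(4))
plan(led(.0225,-.0472,.04),LR)
inhand(.04,.085,.022)
save(shelf(),"w4.png")
E
```

```text
11.825 [0.58328707 0.07286283 0.20217377] [ 0.0286 -0.045   0.1432]
turn rows 1 [-0.019  0.016  0.03 ] | then shift total [-0.09 -0.24  4.13] rows 5 [-0.018 -0.049  0.826]
in hand: n 15830 top z -0.0018 slopes [0.006 0.001] x [-0.0413  0.0423] y [-0.0168  0.0168]
surface n 6331 z -0.0009 fit [-0.    -0.    -0.001]
cheek top n 2069 y [0.0036 0.0098 0.0151] z 0.0188
lip n 597 x [-0.0101 -0.0052 -0.0005] z 0.0051
```

View pics/w4.png

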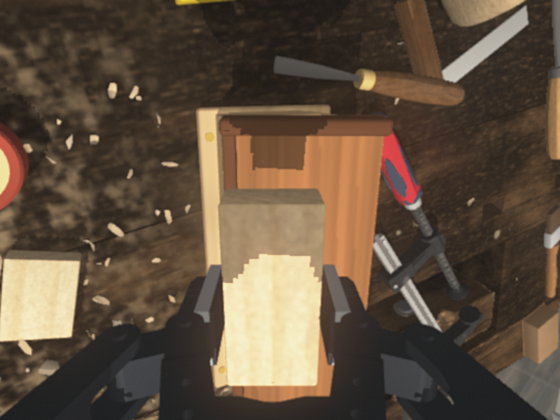

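The wrist view shows the blank at (272,285) above the shelf. The lip is at left (213,200) and the cheek at top (300,125). The measured lip and surface fit within 1 mm.

Emit:
play_rows(
  plan=[
    [[-0.04,-0.24,0.8],[0,0,0],1],
    [[0,0,0.8],[0,0,0.03],1],
    [[0,0,0.8],[0,0,0],1],
    [[0,0,0.8],[0,0,0],1],
    [[0,0,0.8],[0,0,0],1],
    [[0,0,0.3],[0,0,0],1],
    [[0,0,0.2],[0,0,0],1],
    [[0,0,0],[0,0,0],1],
  ],
)

```text
clock: 12.92
position: [0.6239, 0.0617, 0.0982]
tool_rot: [2.708, 0.002, 1.391]
force: [-0.4, -0.3, -0.3]
grip_width: 0.0391
finger_force: 40.8
```

Run:
```python
from h import *
s=bot.observe();print(s["clock"],((s["position"]-LO)@np.c_[lx,ly,lz]).round(4),s["force"])
plan(led(.0225,-.046,.0225),LR)
shelf();top
```

```text
12.925 [ 0.0227 -0.0489  0.0312] [-0.36410393 -0.3216184  -0.33630911]
turn rows 1 [-0.018  0.023 -0.025] | then shift total [ 0.12 -0.01  0.35] rows 1 [ 0.117 -0.006  0.349]
surface n 12092 z -0.0009 fit [-0.001  0.    -0.001]
cheek top n 6487 y [-0.0069  0.0096  0.0151] z 0.0189
lip n 1793 x [-0.0099 -0.006  -0.0014] z 0.0051
```

Emit:
play_rows(
  plan=[
    [[0.12,0,0.2],[0,0,0],1],
    [[0,0,0.1],[0,0,0],1],
    [[0,0,0.06],[0,0,0],1],
    [[0,0,0.04],[0,0,0],1],
    [[0,0,0],[0,0,0],1],
  ],
)

```text
clock: 13.6
position: [0.6296, 0.0652, 0.0902]
tool_rot: [2.709, 0.001, 1.392]
force: [-0.3, 0.7, -0.3]
grip_width: 0.0387
finger_force: 40.8
```

Run:
```python
from h import *
s=bot.observe();print(s["clock"],((s["position"]-LO)@np.c_[lx,ly,lz]).round(4),s["force"],s["force"]@lz)
```

```text
13.6 [ 0.0238 -0.0444  0.0219] [-0.33946754  0.71923762 -0.29874998] -0.0766912019591627
```

Emit:
play_rows(
  plan=[
    [[0,-0.04,0.04],[0,0,0],1],
    [[0,0,0.04],[0,0,0],1],
    [[0,0,0],[0,0,0],1],
  ],
)

```text
clock: 13.98
position: [0.63, 0.0655, 0.0886]
tool_rot: [2.711, 0.002, 1.392]
force: [-0.2, 0.9, -0.6]
grip_width: 0.039
finger_force: 40.8
```

Run:
```python
from h import *
s=bot.observe();print(s["clock"],((s["position"]-LO)@np.c_[lx,ly,lz]).round(4),s["force"],s["force"]@lz)
```

```text
13.975 [ 0.0235 -0.0441  0.0203] [-0.24600021  0.89769698 -0.59999677] -0.37551781918496296
```

Emit:
play_rows(
  plan=[
    [[-0.03,-0.04,0.04],[0,0,0],1],
    [[0,0,0.02],[0,0,0],1],
    [[0,0,0],[0,0,0],1],
  ],
)

```text
clock: 14.35
position: [0.6299, 0.0648, 0.0876]
tool_rot: [2.712, 0.002, 1.392]
force: [-5.3, -0.0, 5.2]
grip_width: 0.039
finger_force: 41.5
```

Run:
```python
from h import *
s=bot.observe();print(s["clock"],((s["position"]-LO)@np.c_[lx,ly,lz]).round(4),s["force"],s["force"]@lz)
```

```text
14.35 [ 0.023  -0.0448  0.0194] [-5.297844   -0.02092378  5.24510727] 6.957096732009201
```

Contact is firm and light (7 N), so I release.

Emit:
play_rows(
  plan=[
    [[0,0,0],[0,0,0],-0.1],
    [[0,0,0],[0,0,0],-0.4],
    [[0,0,0],[0,0,0],-0.7],
    [[0,0,0],[0,0,0],-1],
    [[0,0,0],[0,0,0],-1],
    [[0,0,-0.5],[0,0,0],-1],
    [[0,0,-1],[0,0,0],-1],
    [[0,0,-1],[0,0,0],-1],
    [[0,0,-1],[0,0,0],-1],
    [[0,0,-1],[0,0,0],-1],
    [[0,0,0],[0,0,0],-1],
  ],
)

```text
clock: 15.72
position: [0.584, 0.0741, 0.1908]
tool_rot: [2.711, 0.002, 1.393]
force: [0.3, 0.6, -1.3]
grip_width: 0.0851
finger_force: 0.0
```

```bash
cat >> h.py <<'E'
def row(name,y0,y1,thick,c="wrist"):
    "top face of a placed blank in the ledge frame"
    f=grab_frame(c); P=(cloud(f)-LO)@np.c_[lx,ly,lz]
    m=(f["depth"]>0)&(P[...,0]>-.01)&(P[...,0]<.075)&(P[...,1]<y0)&(P[...,1]>y1)&(abs(P[...,2]-thick)<.005)
    k,l,st,ce=cv2.connectedComponentsWithStats(m.astype(np.uint8)); q=P[l==1+st[1:,4].argmax()]
    R=cv2.minAreaRect((q[:,:2]*1000).astype(np.float32)); print(name,c,len(q),"z",np.median(q[:,2]).round(4),np.round(R[0],1),np.round(R[1],1),round(R[2],1))
    return f
E
python3 - <<'E'
from h import *
s=bot.observe();print(s["clock"],((s["position"]-LO)@np.c_[lx,ly,lz]).round(4))
for c in("wrist","scene","side"): row("long",.0,-.11,.022,c)
shelf()
top("scene",.453,.013,.018,.055);top("side",.453,.013,.018,.055);top("wrist",.453,.013,.018,.055)
plan([.453,.013,.18],yawR(65.7))
E
```

```text
15.725 [ 0.0242 -0.0436  0.1327]
long wrist 6528 z 0.0211 [ 19.7 -45. ] [85.1 40. ] 90.0
long scene 316 z 0.021 [ 19.2 -46.4] [90.7 41. ] 89.0
long side 236 z 0.0225 [ 20.3 -45.8] [40.9 90.6] 1.5
surface n 13627 z -0.0009 fit [-0.     0.    -0.001]
cheek top n 2744 y [-0.0127  0.0082  0.0149] z 0.019
lip n 2731 x [-0.01   -0.0055 -0.0006] z 0.0051
scene 350 0.0171 [453.   12.8] [72.8 49.9] 66.6
side 264 0.0184 [454.2  14.5] [79.6 49.5] 66.9
wrist 6302 0.0174 [454.3  15.4] [71.1 49.9] 66.1
turn rows 3 [ 0.95  -0.111  0.537] | then shift total [-4.35 -3.79  0.38] rows 5 [-0.87  -0.757  0.075]
```

Run:
```python
from h import *
plan([.454,.014,.10],yawR(66.2))
```

```text
turn rows 3 [ 0.95  -0.107  0.518] | then shift total [-4.26 -3.8   3.58] rows 5 [-0.852 -0.761  0.715]
```

Emit:
play_rows(
  plan=[
    [[0,0,-0.5],[0.95,-0.11,0.52],-1],
    [[0,0,0],[0.95,-0.11,0.52],-1],
    [[0,0,0],[0.95,-0.11,0.52],-1],
    [[-0.85,-0.76,0],[0,0,0],-1],
    [[-0.85,-0.76,0],[0,0,0],-1],
    [[-0.85,-0.76,0.5],[0,0,0],-1],
    [[-0.85,-0.76,1],[0,0,0],-1],
    [[-0.85,-0.76,1],[0,0,0],-1],
    [[0,0,1],[0,0,0],-1],
    [[0,0,0.5],[0,0,0],-1],
    [[0,0,0],[0,0,0],-1],
  ],
)

```text
clock: 17.45
position: [0.4516, 0.0145, 0.0982]
tool_rot: [3.131, -0.002, 1.161]
force: [0.8, -0.5, 0.5]
grip_width: 0.0854
finger_force: 0.0
```

Run:
```python
from h import *
s=bot.observe();print(s["clock"],s["position"])
top("wrist",.453,.013,.018,.055)
plan([.454,.014,.0200],yawR(66.2))
```

```text
17.45 [0.45155021 0.01449447 0.09820481]
wrist 8622 0.0175 [454.4  15.2] [70.2 50.1] 66.0
turn rows 1 [ 0.077 -0.015  0.041] | then shift total [0.02 0.09 3.15] rows 4 [0.004 0.022 0.787]
```

Emit:
play_rows(
  plan=[
    [[0.02,0.09,0.8],[0.08,0,0.03],-1],
    [[0,0,0.8],[0,0,0],-1],
    [[0,0,0.8],[0,0,0],-1],
    [[0,0,0.75],[0,0,0],-1],
    [[0,0,0],[0,0,0],0],
    [[0,0,0],[0,0,0],1],
    [[0,0,0],[0,0,0],1],
    [[0,0,0],[0,0,0],1],
    [[0,0,0],[0,0,0],1],
    [[0,0,0],[0,0,0],1],
    [[0,0,0],[0,0,0],1],
  ],
)

```text
clock: 18.88
position: [0.4545, 0.0144, 0.0209]
tool_rot: [3.141, -0.003, 1.157]
force: [-1.3, -0.4, 7.3]
grip_width: 0.0487
finger_force: 40.1
```

Emit:
play_rows(
  plan=[
    [[0,0,-0.4],[0,0,0],1],
    [[0,0,-1],[0,0,0],1],
    [[0,0,-1],[0,0,0],1],
    [[0,0,-1],[0,0,0],1],
    [[0,0,-1],[0,0,0],1],
    [[0,0,-1],[0,0,0],1],
    [[0,0,-1],[0,0,0],1],
    [[0,0,-1],[0,0,0],1],
    [[0,0,0],[0,0,0],1],
  ],
)

```text
clock: 20.0
position: [0.4542, 0.014, 0.2066]
tool_rot: [3.141, -0.004, 1.157]
force: [0.6, -0.1, -0.5]
grip_width: 0.0487
finger_force: 42.2
```

Run:
```python
from h import *
s=bot.observe();print(s["clock"],s["position"],s["grip_width"],s["finger_force"])
inhand(.05,.07,.018)
plan(led(.028,-.1275,.10),LR)
```

```text
20.0 [0.45420021 0.01403774 0.20659473] 0.048732162357982035 42.24436104297638
in hand: n 16084 top z 0.0035 slopes [0.011 0.001] x [-0.0334  0.0355] y [-0.0218  0.0218]
turn rows 3 [-0.964  0.108 -0.524] | then shift total [-0.09  4.17  3.84] rows 5 [-0.018  0.834  0.767]
```

Emit:
play_rows(
  plan=[
    [[0,0,0],[-0.96,0.11,-0.52],1],
    [[0,0,0],[-0.96,0.11,-0.52],1],
    [[0,0,0],[-0.96,0.11,-0.52],1],
    [[0,0.83,0.1],[0,0,0],1],
    [[0,0.83,0.5],[0,0,0],1],
    [[0,0.83,0.8],[0,0,0],1],
    [[-0.05,0.83,0.8],[0,0,0],1],
    [[-0.05,0.83,0.8],[0,0,0],1],
    [[0,0,0.8],[0,0,0],1],
    [[0,0,0],[0,0,0],1],
  ],
)

```text
clock: 21.3
position: [0.5847, -0.0127, 0.16]
tool_rot: [2.717, -0.002, 1.39]
force: [-0.4, 0.4, -0.2]
grip_width: 0.0487
finger_force: 42.2
```

Run:
```python
from h import *
s=bot.observe();print(s["clock"],((s["position"]-LO)@np.c_[lx,ly,lz]).round(4))
inhand(.05,.07,.018); row("long",0,-.086,.022)
plan(led(.028,-.1275,.025),LR)
```

```text
21.3 [ 0.0255 -0.129   0.0981]
in hand: n 16079 top z 0.003 slopes [0.011 0.001] x [-0.0332  0.0357] y [-0.0218  0.0218]
long wrist 11779 z 0.0211 [ 19.8 -45.5] [40.2 81. ] 0.0
turn rows 1 [-0.066  0.003 -0.04 ] | then shift total [0.05 0.08 2.97] rows 3 [0.015 0.027 0.99 ]
```

Emit:
play_rows(
  plan=[
    [[0.05,0.08,0.8],[-0.06,0,-0.04],1],
    [[0,0,0.8],[0,0,0],1],
    [[0,0,0.8],[0,0,0],1],
    [[0,0,0.4],[0,0,0],1],
    [[0,0,0.1],[0,0,0],1],
    [[0,0,0],[0,0,0],1],
  ],
)

```text
clock: 22.15
position: [0.6215, -0.0158, 0.1029]
tool_rot: [2.719, 0.003, 1.396]
force: [-0.7, -0.2, 0.4]
grip_width: 0.049
finger_force: 42.2
```

Run:
```python
from h import *
s=bot.observe();print(s["clock"],((s["position"]-LO)@np.c_[lx,ly,lz]).round(4),s["force"]@lz)
plan(led(.028,-.1275,.0205),LR)
```

```text
22.15 [ 0.0347 -0.1256  0.0309] 0.6515869525289334
turn rows 1 [-0.09   0.02   0.006] | then shift total [-0.08 -0.27  0.41] rows 1 [-0.075 -0.269  0.414]
```

Emit:
play_rows(
  plan=[
    [[-0.08,-0.27,0],[-0.09,0.02,0],1],
    [[0,0,0.1],[0,0,0],1],
    [[0,0,0],[0,0,0],1],
    [[0,0,0],[0,0,0],1],
  ],
)

```text
clock: 22.65
position: [0.6203, -0.0164, 0.104]
tool_rot: [2.719, 0.002, 1.396]
force: [-0.4, -0.7, -1.2]
grip_width: 0.0487
finger_force: 42.2
```

Run:
```python
from h import *
s=bot.observe();print(s["clock"],((s["position"]-LO)@np.c_[lx,ly,lz]).round(4),s["force"]@lz)
plan(led(.028,-.1275,.0205),LR)
inhand(.05,.07,.018); row("long",0,-.086,.022)
```

```text
22.65 [ 0.0342 -0.1264  0.0323] -0.9703421464258807
turn rows 1 [-0.089  0.016  0.004] | then shift total [-0.04 -0.25  0.47] rows 1 [-0.044 -0.247  0.47 ]
in hand: n 16080 top z 0.0032 slopes [0.012 0.001] x [-0.0331  0.0358] y [-0.0218  0.0218]
long wrist 21146 z 0.0211 [ 19.9 -50.8] [40.3 70.3] 0.0
```

Run:
```python
from h import *
s=bot.observe();print(s["qpos"].round(3),s["qd"].round(3),s["joint_efforts"].round(1),s["force"])
```

```text
[-0.488  0.653  0.486  2.085 -1.263  0.162  0.902] [-0.001 -0.     0.001  0.     0.001 -0.002  0.   ] [ -0.  -81.2  14.6 -20.7  -0.3  -1.5  -0. ] [ 0.48244294  0.09410615 -0.76104604]
```

Emit:
play_rows(
  plan=[
    [[0,-0.3,0],[0,0,0],1],
    [[0,0,0],[0,0,0],1],
  ],
)

```text
clock: 23.0
position: [0.6148, -0.0148, 0.1032]
tool_rot: [2.724, 0.003, 1.396]
force: [0.2, -0.4, 0.1]
grip_width: 0.049
finger_force: 42.2
```

Run:
```python
from h import *
s=bot.observe();print(s["qpos"].round(3),((s["position"]-LO)@np.c_[lx,ly,lz]).round(4))
plan(led(.028,-.1275,.0205),LR)
```

```text
[-0.496  0.65   0.489  2.095 -1.263  0.162  0.899] [ 0.0286 -0.1258  0.034 ]
turn rows 1 [-0.126  0.022  0.005] | then shift total [-0.07 -0.03  0.54] rows 1 [-0.068 -0.026  0.539]
```

```bash
cat > kin.py <<'E'
import numpy as np, itertools
from scipy.spatial.transform import Rotation as Ro
from scipy.optimize import least_squares
D=[([-1.39219973,.52202389,-.03632614,1.59996495,.02121039,1.02108126,-.11277825],[.15386152,.60545945,.24473499],[-3.14050385,0,2.89281145]),
([-0.04,.37,.39,2.16,-.23,.64,.8],[.40171,-.17237,.16872],[-3.1413,.0004,1.85943]),
([-.488,.653,.486,2.085,-1.263,.162,.902],[.6203,-.0164,.1040],[2.719,.002,1.396]),
([-.496,.65,.489,2.095,-1.263,.162,.899],[.6148,-.0148,.1032],[2.724,.003,1.396])]
E
cat > fit.py <<'E'
from kin import *
def fk(q,p,sg):
    h,L1,L2,L3,o2,o3,a0=p
    R=Ro.from_euler('z',sg[0]*q[0]+a0)*Ro.from_euler('y',q[1]); x=np.array([0,0,h])+R.apply([o2,0,L1])
    R=R*Ro.from_euler('z',sg[1]*q[2])*Ro.from_euler('y',q[3]); x=x+R.apply([o3,0,L2])
    R=R*Ro.from_euler('z',sg[2]*q[4])*Ro.from_euler('y',q[5]); x=x+R.apply([0,0,L3])
    return x,R*Ro.from_euler('z',sg[3]*q[6])
if __name__=="__main__":
  best=[]
  for sg in itertools.product([1,-1],repeat=4):
    def res(p):
        e=[]
        for q,x,o in D:
            X,R=fk(q,p,sg); e+=list((X-x)*10)
            Z=Ro.from_euler('xyz',o).as_matrix()[:,2]; e+=list(R.as_matrix()[:,2]-Z)
        return e
    r=least_squares(res,[.3,.4,.4,.25,0,0,0]); best.append((r.cost,sg,r.x.round(4)))
  best.sort(key=lambda b:b[0])
  for b in best[:4]: print(b)
  b=best[0]
  for q,x,o in D:
    X,R=fk(q,b[2],b[1]); M=Ro.from_euler('xyz',o).as_matrix(); print((X-x).round(4),(R.as_matrix().T@M).round(2).tolist())
E
python3 fit.py
```

```text
(np.float64(0.016971616841753908), (-1, -1, -1, -1), array([ 0.2991,  0.5619,  0.42  ,  0.3239, -0.0149, -0.0018, -0.099 ]))
(np.float64(0.016971616841753915), (-1, -1, -1, 1), array([ 0.2991,  0.5619,  0.42  ,  0.3239, -0.0149, -0.0018, -0.099 ]))
(np.float64(0.18661117270322342), (-1, -1, 1, 1), array([ 0.017 ,  0.6524,  0.3466,  0.2011, -0.0185, -0.0363, -0.0865]))
(np.float64(0.18661117270322478), (-1, -1, 1, -1), array([ 0.017 ,  0.6524,  0.3466,  0.2011, -0.0185, -0.0363, -0.0865]))
[0.0029 0.0002 0.0067] [[0.1, -1.0, -0.0], [1.0, 0.1, -0.0], [0.0, -0.0, 1.0]]
[-0.0001  0.0137  0.0024] [[0.1, -1.0, 0.01], [1.0, 0.1, 0.01], [-0.01, 0.01, 1.0]]
[ 0.0005 -0.0032 -0.0046] [[0.09, -1.0, 0.0], [1.0, 0.09, 0.04], [-0.04, -0.0, 1.0]]
[ 0.0001 -0.0023 -0.0047] [[0.09, -1.0, 0.0], [1.0, 0.09, 0.04], [-0.04, -0.0, 1.0]]
```

```bash
cat > fit.py <<'E'
from kin import *
sg=(-1,-1,-1,-1)
def fk(q,p):
    h,L1,L2,L3,o2,o3,a0,e2,e3,c=p
    R=Ro.from_euler('z',-q[0]+a0)*Ro.from_euler('y',q[1]); x=np.array([0,0,h])+R.apply([o2,e2,L1])
    R=R*Ro.from_euler('z',-q[2])*Ro.from_euler('y',q[3]); x=x+R.apply([o3,e3,L2])
    R=R*Ro.from_euler('z',-q[4])*Ro.from_euler('y',q[5]); x=x+R.apply([0,0,L3])
    return x,R*Ro.from_euler('z',-q[6]+c)
def res(p):
        e=[]
        for q,x,o in D:
            X,R=fk(q,p); e+=list((X-x)*10); e+=list((R.as_matrix()-Ro.from_euler('xyz',o).as_matrix()).ravel())
        e+=list(np.array([p[4],p[5],p[6],p[7],p[8]])*.02)
        return e
r=least_squares(res,[.3,.56,.42,.32,0,0,0,0,0,1.6]); P=r.x
if __name__=="__main__":
  for s in(1.6,-1.5):
    r=least_squares(res,[.3,.56,.42,.32,0,0,0,0,0,s]);print(r.cost,r.x.round(4))
    for q,x,o in D:
      X,R=fk(q,r.x); M=Ro.from_euler('xyz',o).as_matrix(); print((X-x).round(4),Ro.from_matrix(R.as_matrix().T@M).as_rotvec().round(3))
E
python3 fit.py
```

```text
0.00016288572677093142 [ 0.3041  0.5348  0.4187  0.3164 -0.0075 -0.0111 -0.012  -0.0031 -0.0482
  1.5594]
[-0.0003 -0.     -0.0002] [-0.     0.    -0.001]
[ 0.     -0.0003  0.0002] [0.007 0.006 0.   ]
[ 0.0001 -0.0002  0.0001] [0.001 0.005 0.   ]
[-0.0001  0.0002 -0.    ] [0.    0.005 0.   ]
0.0001628857267709424 [ 0.3041  0.5348  0.4187  0.3164 -0.0075 -0.0111 -0.012  -0.0031 -0.0482
  1.5594]
[-0.0003 -0.     -0.0002] [-0.     0.    -0.001]
[ 0.     -0.0003  0.0002] [0.007 0.006 0.   ]
[ 0.0001 -0.0002  0.0001] [0.001 0.005 0.   ]
[-0.0001  0.0002 -0.    ] [0.    0.005 0.   ]
```

```bash
cat > ik.py <<'E'
from fit import *
from h import led,LR,yawR,lx,ly,lz,LO
lo=np.array([-2.91,-.3,-1.5,.17,-1.26,.16,-2.52])+.02; hi=np.array([2.91,2.13,1.42,2.43,4.41,1.93,2.52])-.02
def sols(pos,R,n=60,seed=0):
    rng=np.random.default_rng(seed); out=[]
    for _ in range(n):
        f=lambda q:np.r_[(fk(q,P)[0]-pos)*10,Ro.from_matrix(fk(q,P)[1].as_matrix().T@R).as_rotvec()]
        r=least_squares(f,rng.uniform(lo,hi),bounds=(lo,hi),max_nfev=60)
        if r.cost<1e-6: out.append(r.x)
    return np.array(out)
if __name__=="__main__":
  for nm,pos in(("mid",led(.028,-.1275,.0205)),("short",led(.02,-.197,.024)),("long",led(.023,-.045,.0195))):
    for dt in(0,8):
      for flip in(0,1):
        R=(Ro.from_matrix(LR)*Ro.from_euler('x',dt,degrees=True)*Ro.from_euler('z',180*flip,degrees=True)).as_matrix()
        s=sols(pos,R,40)
        print(nm,dt,flip,len(s)); 
        if len(s): print(s[np.argsort(s[:,2])][::max(1,len(s)//4)].round(2))
E
time python3 ik.py
```

```text
mid 0 0 18
[[ 0.76  1.03 -1.36  2.1   1.65  1.1  -1.58]
 [ 0.56  0.76 -0.96  2.1   1.56  0.7  -1.64]
 [ 0.36  0.66 -0.66  2.1   1.52  0.5  -1.67]
 [ 0.01  0.59 -0.18  2.1   1.43  0.22 -1.67]
 [-0.05  0.59 -0.1   2.1   1.41  0.18 -1.67]]
mid 0 1 16
[[ 0.79  1.1  -1.44  2.1   1.67  1.19  1.58]
 [ 0.56  0.76 -0.96  2.1   1.57  0.71  1.5 ]
 [-0.03  0.59 -0.14  2.1   1.42  0.2   1.47]
 [-0.05  0.59 -0.11  2.1   1.41  0.18  1.47]]
mid 8 0 18
[[ 0.78  1.11 -1.45  1.99  1.49  1.22 -1.4 ]
 [ 0.35  0.67 -0.63  1.99  1.06  0.53 -1.21]
 [-0.04  0.61 -0.09  1.99  0.48  0.29 -0.72]
 [-0.21  0.62  0.14  1.99 -0.01  0.25 -0.27]
 [-0.47  0.7   0.51  1.99 -0.84  0.32  0.5 ]]
mid 8 1 23
[[ 0.76  1.05 -1.39  1.99  1.46  1.15  1.74]
 [ 0.07  0.61 -0.24  1.99  0.69  0.34  2.23]
 [-0.06  0.61 -0.07  1.99  0.43  0.28  2.46]
 [-0.53  0.73  0.61  2.   -1.01  0.37 -2.5 ]
 [-0.55  0.74  0.64  2.   -1.05  0.39 -2.46]]
short 0 0 18
[[ 0.94  1.08 -1.44  2.14  1.67  1.11 -1.47]
 [ 0.63  0.7  -0.84  2.14  1.58  0.55 -1.58]
 [ 0.39  0.61 -0.49  2.14  1.57  0.33 -1.64]
 [ 0.18  0.58 -0.23  2.14  1.59  0.18 -1.7 ]
 [-0
[... 918 characters left out ...]
2  0.03  2.05  1.19  0.18 -1.62]]
long 0 1 16
[[ 0.57  1.02 -1.32  2.06  1.64  1.13  1.44]
 [ 0.05  0.64 -0.46  2.05  1.42  0.45  1.39]
 [-0.24  0.62 -0.06  2.05  1.27  0.23  1.47]
 [-0.31  0.62  0.03  2.05  1.19  0.18  1.52]]
long 8 0 22
[[ 0.62  1.16 -1.48  1.95  1.52  1.31 -1.52]
 [ 0.29  0.73 -0.77  1.95  1.16  0.67 -1.41]
 [-0.22  0.63 -0.06  1.95  0.49  0.33 -0.88]
 [-0.37  0.65  0.16  1.95  0.08  0.28 -0.51]
 [-0.56  0.7   0.43  1.95 -0.54  0.3   0.07]]
long 8 1 20
[[ 0.49  0.88 -1.11  1.95  1.34  0.93  1.65]
 [-0.16  0.63 -0.13  1.95  0.6   0.35  2.17]
 [-0.32  0.64  0.09  1.95  0.24  0.29  2.49]
 [-0.81  0.87  0.86  1.96 -1.22  0.53 -2.5 ]]
real	0m35.606s
user	0m36.009s
sys	0m0.110s
```

Run:
```python
from ik import *
q0=np.array([-.496,.65,.489,2.095,-1.23,.19,.899])
for nm,x,y,z in(("mid",.028,-.1275,.022),("short",.02,-.197,.026)):
  for dt in(2,3,4,5,6,8):
    R=(Ro.from_matrix(LR)*Ro.from_euler('x',dt,degrees=True)).as_matrix(); pos=led(x,y,z)
    f=lambda q:np.r_[(fk(q,P)[0]-pos)*10,Ro.from_matrix(fk(q,P)[1].as_matrix().T@R).as_rotvec(),(q-q0)*1e-3]
    r=least_squares(f,q0,bounds=(lo,hi)); e=r.fun[:6]; print(nm,dt,abs(e).max().round(4),r.x.round(2))
```

```text
mid 2 0.0036 [-0.47  0.67  0.47  2.07 -1.24  0.18  0.88]
mid 3 0.0 [-0.5   0.69  0.52  2.06 -1.22  0.22  0.86]
mid 4 0.0 [-0.52  0.7   0.56  2.05 -1.19  0.26  0.82]
mid 5 0.0 [-0.54  0.72  0.6   2.04 -1.16  0.3   0.79]
mid 6 0.0 [-0.55  0.73  0.62  2.03 -1.13  0.34  0.76]
mid 8 0.0 [-0.57  0.75  0.67  2.   -1.08  0.41  0.7 ]
short 2 0.021 [-0.28  0.64  0.4   2.1  -1.24  0.18  1.03]
short 3 0.004 [-0.28  0.64  0.39  2.1  -1.24  0.18  1.03]
short 4 0.0 [-0.32  0.65  0.45  2.09 -1.23  0.22  1.01]
short 5 0.0 [-0.35  0.67  0.5   2.08 -1.2   0.27  0.97]
short 6 0.0 [-0.37  0.68  0.54  2.07 -1.16  0.31  0.93]
short 8 0.0 [-0.41  0.71  0.6   2.04 -1.1   0.38  0.87]
```

Emit:
play_rows(
  plan=[
    [[0,0,-0.3],[0.25,0,0],1],
    [[0,0,0],[0.2,0,0],1],
    [[0,0,0],[0,0,0],1],
    [[0,0,0],[0,0,0],1],
  ],
)

```text
clock: 23.5
position: [0.612, -0.0143, 0.11]
tool_rot: [2.791, 0.003, 1.395]
force: [-0.6, -0.2, -1.2]
grip_width: 0.0485
finger_force: 42.2
```

```bash
cat >> h.py <<'E'
def LT(d): return (Ro.from_matrix(LR)*Ro.from_euler('x',d,degrees=True)).as_matrix()
def where():
    s=bot.observe(); print(s["clock"],"ledge",((s["position"]-LO)@np.c_[lx,ly,lz]).round(4),"Fn",(s["force"]@lz).round(1),s["qpos"].round(2))
E
python3 - <<'E'
from h import *
where(); plan(led(.0295,-.1275,.026),LT(5))
E
```

```text
23.5 ledge [ 0.029  -0.1258  0.0413] Fn -0.8 [-0.61  0.7   0.68  2.05 -1.14  0.35  0.76]
turn rows 1 [0.011 0.022 0.003] | then shift total [-0.07  0.07  0.61] rows 1 [-0.067  0.074  0.607]
```

Tracking again. Now descend.

Emit:
play_rows(
  plan=[
    [[-0.07,0.07,0.3],[0,0.02,0],1],
    [[0,0,0.25],[0,0,0],1],
    [[0,0,0.05],[0,0,0],1],
    [[0,0,0],[0,0,0],1],
    [[0,0,0],[0,0,0],1],
  ],
)

```text
clock: 24.12
position: [0.6186, -0.0173, 0.0968]
tool_rot: [2.791, 0.0, 1.396]
force: [0.0, -0.1, -0.1]
grip_width: 0.0487
finger_force: 42.2
```

Run:
```python
from h import *
where(); plan(led(.0295,-.1275,.0224),LT(5))
```

```text
24.125 ledge [ 0.0297 -0.1276  0.0264] Fn -0.1 [-0.57  0.72  0.63  2.04 -1.17  0.32  0.79]
turn rows 1 [0.01  0.002 0.002] | then shift total [0.   0.   0.16] rows 1 [0.005 0.005 0.16 ]
```

Emit:
play_rows(
  plan=[
    [[0,0,0.08],[0,0,0],1],
    [[0,0,0.06],[0,0,0],1],
    [[0,0,0.04],[0,0,0],1],
    [[0,0,0],[0,0,0],1],
    [[0,0,0],[0,0,0],1],
  ],
)

```text
clock: 24.75
position: [0.6201, -0.0175, 0.0926]
tool_rot: [2.791, 0.0, 1.396]
force: [-2.9, 1.0, 5.3]
grip_width: 0.0486
finger_force: 43.0
```

Run:
```python
from h import *
where()
```

```text
24.75 ledge [ 0.0293 -0.1276  0.022 ] Fn 6.1 [-0.55  0.72  0.62  2.04 -1.17  0.31  0.8 ]
```

Emit:
play_rows(
  plan=[
    [[0,0,0],[0,0,0],-0.2],
    [[0,0,0],[0,0,0],-0.4],
    [[0,0,0],[0,0,0],-0.7],
    [[0,0,0],[0,0,0],-1],
    [[0,0,0],[0,0,0],-1],
    [[0,0,-0.5],[0,0,0],-1],
    [[0,0,-1],[0,0,0],-1],
    [[0,0,-1],[0,0,0],-1],
    [[0,0,-1],[0,0,0],-1],
    [[0,0,-1],[0,0,0],-1],
    [[0,0,0],[0,0,0],-1],
  ],
)

```text
clock: 26.12
position: [0.5823, -0.0105, 0.1993]
tool_rot: [2.79, -0.0, 1.397]
force: [-0.3, 0.5, -0.8]
grip_width: 0.0854
finger_force: 0.0
```

Run:
```python
from h import *
where()
for c in("wrist","scene","side"): row("mid",-.07,-.18,.018,c)
row("long",0,-.089,.022);save(grab_frame("wrist"),"w5.png")
top("scene",.491,.273,.03,.05);top("side",.491,.273,.03,.05)
plan([.491,.25,.23],yawR(92))
```

```text
26.125 ledge [ 0.0396 -0.1272  0.1349] Fn -0.6 [-0.83  0.58  0.96  2.08 -0.92  0.51  0.57]
mid wrist 6403 z 0.0171 [  24.8 -126.9] [70.5 50.2] 89.9
mid scene 438 z 0.0172 [  25.  -117.2] [94.1 50.6] 89.6
mid side 338 z 0.0187 [  25.4 -119.3] [49.9 98.4] 0.2
long wrist 8882 z 0.0211 [ 19.7 -45.2] [85.3 40.2] 89.9
scene 168 0.0285 [491.1 272.3] [36.3 64.7] 2.6
side 103 0.0297 [490.7 271.8] [36.1 68.5] 2.0
turn rows 3 [ 0.774  0.083 -0.461] | then shift total [10.57 -3.27 -1.29] rows 11 [ 0.96  -0.298 -0.118]
```

View pics/w5.png

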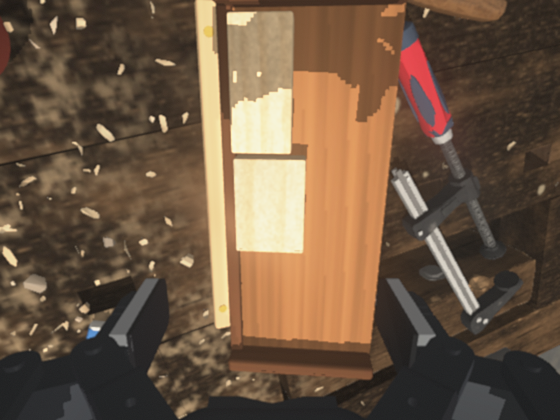

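The wrist view shows long (262,83) and middle (269,205) flat along the lip with a small gap; the right cheek is at (300,360). Next, the short blank.

Emit:
play_rows(
  plan=[
    [[0,0,-0.6],[0.77,0.08,-0.46],-1],
    [[0,0,0],[0.77,0.08,-0.46],-1],
    [[0,0,0],[0.77,0.08,-0.46],-1],
    [[0.96,-0.3,0],[0,0,0],-1],
    [[0.96,-0.3,0],[0,0,0],-1],
    [[0.96,-0.3,0],[0,0,0],-1],
    [[0.96,-0.3,0],[0,0,0],-1],
    [[0.96,-0.3,0],[0,0,0],-1],
    [[0.96,-0.3,0],[0,0,0],-1],
    [[0.96,-0.3,0],[0,0,0],-1],
    [[0.96,-0.3,0.3],[0,0,0],-1],
    [[0.96,-0.3,0.8],[0,0,0],-1],
    [[0.96,-0.3,0.8],[0,0,0],-1],
    [[0.96,-0.3,0.8],[0,0,0],-1],
    [[0,0,0.8],[0,0,0],-1],
    [[0,0,0],[0,0,0],-1],
    [[0,0,0],[0,0,0],-1],
  ],
)

```text
clock: 28.6
position: [0.4861, 0.2503, 0.1245]
tool_rot: [3.139, 0.002, 1.604]
force: [0.1, -0.7, 0.5]
grip_width: 0.0855
finger_force: 0.0
```

Run:
```python
from h import *
where(); print(bot.observe()["position"])
top("wrist",.491,.273,.03,.05)
plan([.491,.272,.024],yawR(92))
```

```text
28.6 ledge [-0.1189  0.1129  0.1263] Fn 0.3 [-1.18  0.79  0.91  1.94 -0.84  0.85  0.22]
[0.4860999 0.2502663 0.1245249]
wrist 5050 0.0295 [492.  275.5] [35.1 60. ] 1.4
turn rows 1 [ 0.022  0.008 -0.01 ] | then shift total [0.86 0.22 4.03] rows 5 [0.171 0.045 0.806]
```

Emit:
play_rows(
  plan=[
    [[0.92,0.23,0],[0.02,0,0],-1],
    [[0,0,1],[0,0,0],-1],
    [[0,0,1],[0,0,0],-1],
    [[0,0,1],[0,0,0],-1],
    [[0,0,0.8],[0,0,0],-1],
    [[0,0,0.2],[0,0,0],-1],
    [[0,0,0],[0,0,0],0],
    [[0,0,0],[0,0,0],1],
    [[0,0,0],[0,0,0],1],
    [[0,0,0],[0,0,0],1],
    [[0,0,0],[0,0,0],1],
    [[0,0,0],[0,0,0],1],
    [[0,0,0],[0,0,0],1],
    [[0,0,0],[0,0,0],1],
  ],
)

```text
clock: 30.4
position: [0.4908, 0.2742, 0.0248]
tool_rot: [3.141, 0.001, 1.606]
force: [-1.8, -0.7, 6.8]
grip_width: 0.034
finger_force: 39.9
```

Emit:
play_rows(
  plan=[
    [[0,0,-0.4],[0,0,0],1],
    [[0,0,-1],[0,0,0],1],
    [[0,0,-1],[0,0,0],1],
    [[0,0,-1],[0,0,0],1],
    [[0,0,-1],[0,0,0],1],
    [[0,0,-1],[0,0,0],1],
    [[0,0,-1],[0,0,0],1],
    [[0,0,-1],[0,0,0],1],
    [[0,0,-1],[0,0,0],1],
    [[0,0,0],[0,0,0],1],
    [[0,0,0],[0,0,0],1],
  ],
)

```text
clock: 31.78
position: [0.4903, 0.2743, 0.234]
tool_rot: [-3.141, 0.001, 1.606]
force: [0.2, -0.3, -0.5]
grip_width: 0.0343
finger_force: 40.2
```

Run:
```python
from h import *
where(); print(bot.observe()["position"])
inhand(.035,.06,.03)
plan(led(.02,-.196,.15),LT(5)); plan(led(.02,-.196,.15),yawR(80))
```

```text
31.775 ledge [-0.0727  0.1372  0.2255] Fn -0.6 [-1.29  0.69  1.07  1.81 -0.68  1.07  0.07]
[0.49026808 0.27426951 0.23397122]
in hand: n 10091 top z -0.0045 slopes [0.011 0.001] x [-0.0283  0.0313] y [-0.0144  0.0144]
turn rows 3 [-0.775 -0.077  0.461] | then shift total [-13.33   3.96   2.68] rows 14 [-0.952  0.283  0.191]
turn rows 2 [-0.004  0.006  0.697] | then shift total [-13.33   4.64   1.16] rows 14 [-0.952  0.331  0.083]
```

Emit:
play_rows(
  plan=[
    [[0,0,0],[-0.77,-0.08,0.46],1],
    [[0,0,0],[-0.77,-0.08,0.46],1],
    [[0,0,0],[-0.77,-0.08,0.46],1],
    [[-0.95,0.28,0],[0,0,0],1],
    [[-0.95,0.28,0],[0,0,0],1],
    [[-0.95,0.28,0],[0,0,0],1],
    [[-0.95,0.28,0],[0,0,0],1],
    [[-0.95,0.28,0],[0,0,0],1],
    [[-0.95,0.28,0],[0,0,0],1],
    [[-0.95,0.28,0],[0,0,0],1],
    [[-0.95,0.28,0],[0,0,0],1],
    [[-0.95,0.28,0.4],[0,0,0],1],
    [[-0.95,0.28,0.4],[0,0,0],1],
    [[-0.95,0.28,0.4],[0,0,0],1],
    [[-0.95,0.28,0.5],[0,0,0],1],
    [[-0.95,0.28,0.5],[0,0,0],1],
    [[-0.95,0.28,0.5],[0,0,0],1],
    [[0,0,0],[0,0,0],1],
    [[0,0,0],[0,0,0],1],
  ],
)

```text
clock: 34.2
position: [0.546, -0.0729, 0.2042]
tool_rot: [2.795, 0.001, 1.396]
force: [0.1, 0.5, -0.8]
grip_width: 0.0343
finger_force: 40.2
```

Run:
```python
from h import *
where()
inhand(.035,.06,.03); row("mid",-.088,-.18,.018)
plan(led(.0225,-.1975,.055),LT(5))
```

```text
34.2 ledge [ 0.0191 -0.195   0.1498] Fn -0.8 [-0.66  0.47  0.87  2.15 -0.81  0.44  0.61]
in hand: n 10091 top z -0.0049 slopes [0.012 0.002] x [-0.0284  0.0311] y [-0.0144  0.0144]
mid wrist 7509 z 0.0171 [  25.2 -127.1] [70.1 49.9] 89.8
turn rows 1 [-0.013  0.004  0.011] | then shift total [-0.13  0.46  3.77] rows 4 [-0.032  0.115  0.943]
```

Emit:
play_rows(
  plan=[
    [[-0.13,0.44,0.9],[0,0,0],1],
    [[0,0,0.9],[0,0,0],1],
    [[0,0,0.9],[0,0,0],1],
    [[0,0,0.9],[0,0,0],1],
    [[0,0,0.2],[0,0,0],1],
    [[0,0,0],[0,0,0],1],
    [[0,0,0],[0,0,0],1],
  ],
)

```text
clock: 35.17
position: [0.5879, -0.0836, 0.1196]
tool_rot: [2.793, 0.001, 1.397]
force: [-0.7, -0.2, -0.2]
grip_width: 0.034
finger_force: 40.2
```

Run:
```python
from h import *
where()
plan(led(.022,-.1975,.029),LT(5))
```

```text
35.175 ledge [ 0.0224 -0.1983  0.055 ] Fn 0.2 [-0.39  0.61  0.54  2.09 -1.03  0.29  0.82]
turn rows 1 [-0.005  0.005  0.006] | then shift total [0.03 0.07 1.04] rows 2 [0.015 0.037 0.518]
```

Emit:
play_rows(
  plan=[
    [[0.03,0.06,0.5],[0,0,0],1],
    [[0,0,0.4],[0,0,0],1],
    [[0,0,0.1],[0,0,0],1],
    [[0,0,0.04],[0,0,0],1],
    [[0,0,0],[0,0,0],1],
    [[0,0,0],[0,0,0],1],
  ],
)

```text
clock: 35.92
position: [0.5981, -0.0849, 0.0951]
tool_rot: [2.794, 0.001, 1.396]
force: [0.6, 0.7, -0.4]
grip_width: 0.0341
finger_force: 40.2
```

Run:
```python
from h import *
where()
plan(led(.022,-.1975,.0257),LT(5))
```

```text
35.925 ledge [ 0.0214 -0.1978  0.0284] Fn -0.6 [-0.32  0.65  0.46  2.08 -1.09  0.24  0.87]
turn rows 1 [-0.009  0.006  0.004] | then shift total [0.01 0.03 0.11] rows 1 [0.011 0.035 0.107]
```

Emit:
play_rows(
  plan=[
    [[0,0.03,0.06],[0,0,0],1],
    [[0,0,0.04],[0,0,0],1],
    [[0,0,0.04],[0,0,0],1],
    [[0,0,0],[0,0,0],1],
    [[0,0,0],[0,0,0],1],
  ],
)

```text
clock: 36.55
position: [0.5998, -0.0853, 0.0923]
tool_rot: [2.794, 0.001, 1.396]
force: [-7.9, 2.9, 13.6]
grip_width: 0.0341
finger_force: 42.2
```

Run:
```python
from h import *
where()
```

```text
36.55 ledge [ 0.0218 -0.1978  0.0251] Fn 15.8 [-0.31  0.66  0.45  2.07 -1.09  0.24  0.88]
```

In contact at 16 N. I release and withdraw.

Emit:
play_rows(
  plan=[
    [[0,0,-0.03],[0,0,0],1],
    [[0,0,0],[0,0,0],0.1],
    [[0,0,0],[0,0,0],-0.1],
    [[0,0,0],[0,0,0],-0.4],
    [[0,0,0],[0,0,0],-0.7],
    [[0,0,0],[0,0,0],-1],
    [[0,0,0],[0,0,0],-1],
    [[0,0,-0.5],[0,0,0],-1],
    [[0,0,-1],[0,0,0],-1],
    [[0,0,-1],[0,0,0],-1],
    [[0,0,-1],[0,0,0],-1],
    [[0,0,-1],[0,0,0],-1],
    [[0,0,-1],[0,0,0],-1],
    [[0,0,0],[0,0,0],-1],
    [[0,0,0],[0,0,0],-1],
  ],
)

```text
clock: 38.42
position: [0.5536, -0.0766, 0.2214]
tool_rot: [2.794, 0.001, 1.397]
force: [0.3, 0.7, -0.5]
grip_width: 0.0854
finger_force: 0.0
```

Run:
```python
from h import *
where()
row("short",-.15,-.24,.03); row("mid",-.088,-.163,.018); row("long",0,-.0885,.022)
row("short",-.15,-.24,.03,"side");row("short",-.15,-.24,.03,"scene")
save(grab_frame("wrist"),"w6.png")
```

```text
38.425 ledge [ 0.0337 -0.1973  0.1621] Fn -0.5 [-0.7   0.46  0.92  2.11 -0.78  0.5   0.59]
short wrist 3488 z 0.029 [  17.2 -196.8] [60.3 35.2] 90.0
mid wrist 6866 z 0.0171 [  25.  -127.3] [70.2 50.2] 89.7
long wrist 2603 z 0.021 [ 19.9 -74.9] [26.2 39.9] 89.1
short side 198 z 0.0305 [  17.8 -197.8] [66.4 35.2] 89.6
short scene 245 z 0.029 [  17.2 -199.2] [61.5 35.4] 89.6
```

View pics/w6.png

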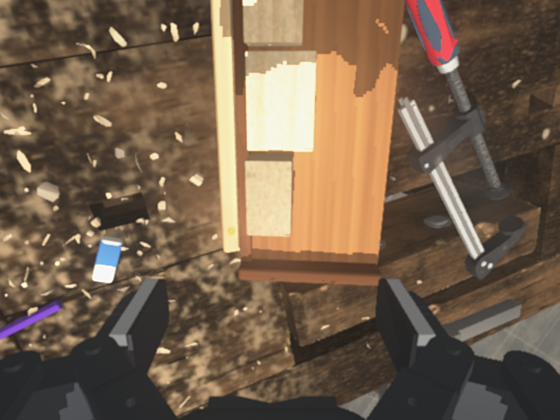

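The wrist view shows the row long (273,20), middle (281,100) and short (270,197), all against the lip at x≈240 with small gaps of about 4–5 mm. Everything is within tolerance, so I hand the job in.

```bash
python3 -c "
from workcell import bot
print(bot.job_done())"
```

```text
the job is handed in; nothing more can be done
None
```

The job is handed in at about 38 s of the 69 s allowed: the three blanks lie flat along the lip in order longest, middle, shortest, with measured gaps of about 3–5 mm, but the hand-in returned no verdict.

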